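# Return the luthier's small things to their fitted rests

## Task

Tidy the bench: take the maple block, the beeswax, the round rosin cake and the long rib mould from the wool mat and put each into the felt-lined rest whose pocket has its shape and size, lying flat on the felt as it lay on the mat, with nothing caught on the rim. Leave the varnish brush and the carving gouge where they lie.

Things in the scene. Friction and masses are not known exactly. Their poses are not given: they have to be found in the camera images.
- maple_block: Plain maple offcut, 44 x 76 x 28 mm, the larger of the two block-shaped things, lying flat on the grey wool mat (mat top about 6 mm above the bench). Origin: centre of the underside; x along its short side, y along its long side, z up. May weigh 30 to 60 g.
- beeswax: Small yellow brick of beeswax (rigid), 30 x 50 x 22 mm, lying flat on the wool mat. Origin: centre of the underside; x along its short side, y along its long side, z up. About 30 g.
- rosin: Round cake of dark rosin, 43 mm in diameter, 16 mm high, lying flat on the wool mat. Origin: centre of the underside; z up along its axis. About 30 g.
- rib_mould: Long narrow wooden strip with rounded ends, 35 x 160 x 18 mm, lying flat on the wool mat. Origin: centre of the underside; x along its short side, y along its long side, z up. (A similar strip further back, left of the round green tin, is not part of the job and is fixed.)
- block_rest: Felt-lined rest: light wood plate 7 mm thick on four 6 mm rubber feet, fixed to the bench, top face 13 mm above the bench; flat grey felt floor 4 mm below the top face, straight upright walls 4 mm high, rim 7 mm wide. Origin: centre of the plate's underside, 6 mm above the bench, 3 mm below the felt floor and 7 mm below the top face; z up, x along its short side, y along its long side. Rectangular pocket 60 x 92 mm; plate 74 x 106 mm.
- wax_rest: Felt-lined rest: light wood plate 7 mm thick on four 6 mm rubber feet, fixed to the bench, top face 13 mm above the bench; flat grey felt floor 4 mm below the top face, straight upright walls 4 mm high, rim 7 mm wide. Origin: centre of the plate's underside, 6 mm above the bench, 3 mm below the felt floor and 7 mm below the top face; z up, x along its short side, y along its long side. Rectangular pocket 46 x 66 mm, the smallest; plate 60 x 80 mm.
- rosin_rest: Felt-lined rest: light wood plate 7 mm thick on four 6 mm rubber feet, fixed to the bench, top face 13 mm above the bench; flat grey felt floor 4 mm below the top face, straight upright walls 4 mm high, rim 7 mm wide. Origin: centre of the plate's underside, 6 mm above the bench, 3 mm below the felt floor and 7 mm below the top face; z up, x and y along the sides of the square plate. Round pocket 59 mm in diameter; plate 73 x 73 mm.
- mould_rest: Felt-lined rest: light wood plate 7 mm thick on four 6 mm rubber feet, fixed to the bench, top face 13 mm above the bench; flat grey felt floor 4 mm below the top face, straight upright walls 4 mm high, rim 7 mm wide. Origin: centre of the plate's underside, 6 mm above the bench, 3 mm below the felt floor and 7 mm below the top face; z up, x along its short side, y along its long side. Long narrow pocket 51 x 176 mm; plate 65 x 190 mm.
- varnish_brush: Bystander: slim varnish brush 15 x 146 x 12 mm lying on the bench to the left of the round green tin, between it and a fixed wooden strip, to be left alone. Origin: centre of the underside; y along its length.
- gouge: Bystander: carving gouge with a dark red-brown handle, 26 x 210 x 29 mm, lying on the bench behind the wool mat, to be left alone. Origin: centre of the underside; y along its length. Behind it tall carved violin plates (about 0.35 m high) lean against the wall and reach forward to about x = 0.65 near y = -0.2: swing the arm past them well in front.
Mind the look-alikes: they are no part of the job. What is shaped like the rosin but red is not meant.

How it is judged:
By the outcome, as a careful person would: the job done as asked, in the order asked, and still so for the second after the job is handed in, with the robot touching nothing.
It also fails if it takes over 102 s, if anything falls off the work surface, if the arm or the gripper's body presses on something with over 40 N, if the wrist force passes 120 N, or if a joint passes its speed limit or range.

## Robot

A 7-joint arm with a two-finger parallel gripper is mounted at the origin on a cart in front of the work surface, level with it; the furniture and walls round the work are solid. World frame = base frame: x ahead of the robot, y to its left, z up, the work surface at z = 0. Lengths are in mm, angles in degrees, forces in N, time in s.
With the tool pointing down it reaches from about 400 to 850 mm from the base axis. Payload 4.5 kg.
Tool frame: the origin (TCP) lies at the centre of the arm's flange, where the gripper is bolted on; the fingertips stand 173 mm ahead of it and the grasp point (between the pads) lies 155 mm ahead of it; z points along the fingers, y is the line along which they close (so a half turn about z gives the same grasp; the last joint's range is limited). The gripper opens to 85 mm and grips with 20 to 120 N. Pads are 22 mm wide; open, the fingers measure 114 mm over their backs; the gripper's body (76 mm by 85 mm) begins 54 mm behind the grasp point. The pads swing forward as they close: fully open they stand 13 mm farther back than shut.
Start: joints at [-67.792, 39.483, -11.15, 89.685, 9.013, 51.709, -12.324], TCP at [216.52, 586.308, 404.717] pointing down, gripper open.
Joint ranges: [-172.22, 172.22], [-26.19, 119.32], [-84.43, 86.54], [7.71, 146.69], [-57.33, 237.33], [2.42, 119.75], [-152.13, 152.13]. Speed limits (degrees/s): [147.25, 147.25, 180, 180, 180, 180, 180].

## Interface

Orientations are given as [roll, pitch, yaw] about the fixed x, y, z axes, in that order (R = Rz(yaw) Ry(pitch) Rx(roll)).
In Python, from bench import robot gives the robot as it stands.
- The arm moves only by the tool move_arm, never from a script. Its argument "increments" is a list of rows, each a list of 3 entries, a list of its own where there are three numbers: the shift along the world's x, y, z in mm, then the turn, a rotation vector about the world's x, y, z in rad, then the gripper command: -1 is fully open, 1 is shut, values between are in proportion. A call has 1 to 12 rows; each row is the pose to reach, as a shift and turn from the pose commanded when the call began; what a row does not reach only later rows make up. A row lasts 1/12 s, in which the tool goes at most 41.7 mm and 7.16 degrees, less where a joint would pass 70% of its speed; a pose out of reach is approached as far as the arm can. A call with a gripper value outside its range is refused whole. The fingers move at their own pace and stop on an object; the grip force is fixed at half the most. Time passes only in rows, so rows that repeat a pose let the fingers close. It gives the time, the measured TCP pose, the force, the opening and the grip force at its end, in the units of the state.
- robot.read_state(): the state, without advancing time (a new reading comes with each control period).
- robot.snapshot(name): name is "scene" or "top"; returns the picture (420x560x3 uint8, red, green, blue); there is no depth.
- robot.calibration(name): a dict with "mtx" (3x3 intrinsics, pixels), "view" (4x4, takes a point from world to camera coordinates). Camera axes: x right, y down, z forward; pixel columns grow to the right and rows downward; lengths in mm; the calibration is good to about 2 mm. A picture is of the moment at which its call begins. calibration takes no time and is no camera call.
- robot.hand_in(): hands the job in; it is judged then, once.
The state is a dict: "time_s": time; "joint_pos": joint angles; "dq": joint speeds; "joint_efforts": joint torques, N m; "tcp_pos": TCP position; "tcp_rot": TCP orientation; "force": force on the tool from outside, world axes, zero at the start; "moment": the same for the moment, N m; "grip_width": opening from 0.0 (shut) to 1.0 (fully open); "finger_force": force on a finger pad.
Only numpy, scipy, OpenCV 4.12 (cv2) and the standard library are available. Lean on these libraries where they do the work, as an engineer would, in place of code of your own. Each camera call takes 0.05 s, during which the arm holds its last target. There are 200 camera calls.

## Working session

There is one attempt and no reset: what is moved stays moved. The work goes in short steps, Python scripts to look and compute and a tool call to move; the robot and the scene stay as the last step left them, time stands still between calls to the robot, and variables do not carry over. Pictures are saved under pics/ and viewed, at most 15 in all, crops included, and the job is handed in when it is done.

Besides the shell and the picture viewer there is one more tool, called after "Call:" in YAML: its name, and indented under it one key for each argument. move_arm: Moves the arm, as the interface text tells. Its arguments: {"type":"object","properties":{"increments":{"type":"array"}},"required":["increments"]}

```bash
mkdir -p pics; python3 - <<'E'
from bench import robot
import cv2
for n in("scene","top"):
    im=robot.snapshot(n); cv2.imwrite(f"pics/{n}0.png",cv2.resize(im[:,:,::-1],(800,600),interpolation=cv2.INTER_CUBIC))
    cv2.imwrite(f"{n}0_raw.png",im[:,:,::-1])
    c=robot.calibration(n);print(n,c["mtx"].round(1).tolist(),c["view"].round(3).tolist())
s=robot.read_state();print({k:s[k] for k in("time_s","tcp_pos","tcp_rot","grip_width")})
E
```

```text
scene [[475.1, 0.0, 286.5], [0.0, 475.1, 201.4], [0.0, 0.0, 1.0]] [[0.776, -0.631, 0.008, -373.465], [-0.394, -0.494, -0.775, 224.197], [0.493, 0.598, -0.632, 1013.898], [0.0, 0.0, 0.0, 1.0]]
top [[414.8, 0.0, 280.3], [0.0, 414.8, 211.3], [0.0, 0.0, 1.0]] [[0.004, -1.0, -0.002, -11.514], [-0.987, -0.004, -0.161, 502.069], [0.161, 0.002, -0.987, 966.715], [0.0, 0.0, 0.0, 1.0]]
{'time_s': 0.1, 'tcp_pos': array([216.45071353, 586.00238718, 403.97732672]), 'tcp_rot': array([-1.79905677e+02,  5.98880695e-03,  1.59735439e+02]), 'grip_width': 0.9974582437654412}
```

View pics/top0.png

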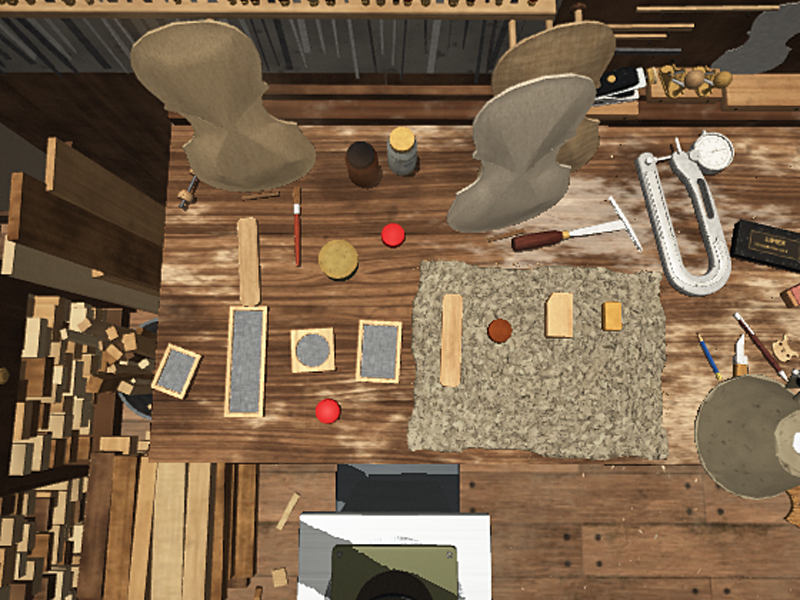

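View pics/scene0.png

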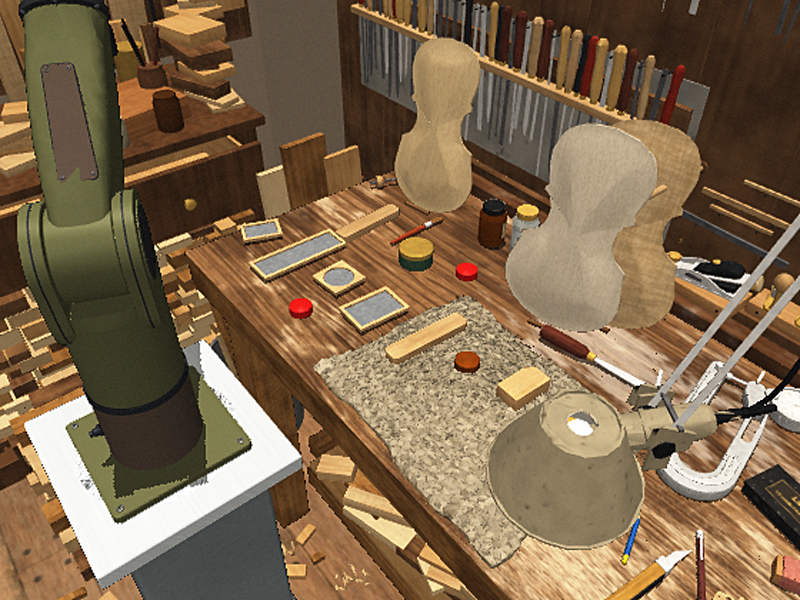

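The top view (800x600 scale) shows the mould at (452,340), rosin at (500,330), block at (559,315) and wax at (612,316). The rests are wax (177,371), mould (247,361), rosin (313,350) and block (379,351). A tall lamp stands at (745,430) and hides the wax in the scene view.

```bash
cat > m.py <<'E'
import numpy as np, cv2
from bench import robot
def ray(n,px,z):
    c=robot.calibration(n);K,V=np.array(c["mtx"]),np.array(c["view"])
    px=np.atleast_2d(px).astype(float)
    d=np.c_[px,np.ones(len(px))]@np.linalg.inv(K).T@V[:3,:3]
    o=-V[:3,:3].T@V[:3,3]
    return (o+d*((z-o[2])/d[:,2])[:,None])[:,:2]
def rect(n,mask,z):
    cs=cv2.findContours(mask,cv2.RETR_EXTERNAL,cv2.CHAIN_APPROX_NONE)[0]
    c=max(cs,key=cv2.contourArea)[:,0]
    p=ray(n,c,z).astype(np.float32); (cx,cy),(w,h),a=cv2.minAreaRect(p)
    if w>h: w,h,a=h,w,a+90     # a = direction of short side
    m=cv2.moments(p.reshape(-1,1,2))
    return np.round([cx,cy,w,h,(a+90)%180-90,m['m10']/m['m00'],m['m01']/m['m00']],1)
E
python3 - <<'E'
from m import *
im=cv2.imread("top0_raw.png");h=cv2.cvtColor(im,cv2.COLOR_BGR2HSV)
B={"mould":(300,196,335,278,24),"rosin":(335,218,365,245,22),"block":(375,198,410,242,34),"wax":(414,204,442,236,28),
"wax_rest":(100,235,146,283,13),"mould_rest":(152,211,192,296,13),"rosin_rest":(200,226,238,265,13),"block_rest":(245,220,285,270,13)}
out=[]
for k,(x0,y0,x1,y1,z) in B.items():
    s=h[y0:y1,x0:x1].astype(int)
    if k=="rosin": m=(s[...,1]>130)
    elif "rest" in k: m=(s[...,2]>150)&(s[...,1]>60)
    else: m=(s[...,1]>80)&(s[...,2]>120)
    M=np.zeros(h.shape[:2],np.uint8);M[y0:y1,x0:x1]=m*255
    print(k,rect("top",M,z), h[(y0+y1)//2,(x0+x1)//2])
    c=im[y0:y1,x0:x1].copy(); g=np.hstack([c,cv2.cvtColor(M[y0:y1,x0:x1],cv2.COLOR_GRAY2BGR)])
    out.append(cv2.copyMakeBorder(cv2.resize(g,None,fx=2.6,fy=2.6,interpolation=0),0,235-int(round(g.shape[0]*2.6)),0,220-int(round(g.shape[1]*2.6)),cv2.BORDER_CONSTANT)[:235,:220])
out=[cv2.resize(o,(195,235)) for o in out]
cv2.imwrite("pics/masks.png",np.vstack([np.hstack(out[:4]),np.hstack(out[4:])]))
E
```

```text
mould [441.4 -95.6  36.3 160.1  87.5 441.2 -95.9] [ 17 120 212]
rosin [ 457.  -179.5   39.5   40.6   44.4  456.8 -179. ] [  9 197 149]
block [ 484.3 -280.4   44.8   76.3  -89.8  483.1 -280.7] [ 19 104 237]
wax [ 482.9 -372.7   29.7   47.   -89.8  482.5 -372.8] [ 18 159 231]
wax_rest [389.  383.6  75.9  81.7  70.3 386.2 377. ] [ 38   7 144]Traceback (most recent call last):
  File "<stdin>", line 14, in <module>
cv2.error: OpenCV(4.12.0) /io/opencv/modules/core/src/copy.cpp:1160: error: (-215:Assertion failed) top >= 0 && bottom >= 0 && left >= 0 && right >= 0 && _src.dims() <= 2 in function 'copyMakeBorder'
```

```bash
python3 - <<'E'
from m import *
im=cv2.imread("top0_raw.png");h=cv2.cvtColor(im,cv2.COLOR_BGR2HSV)
B={"mould":(300,196,335,278,24),"rosin":(335,218,365,245,22),"block":(375,198,410,242,34),"wax":(414,204,442,236,28),
"wax_rest":(100,235,146,283,9),"mould_rest":(154,211,192,296,9),"rosin_rest":(200,226,238,265,9),"block_rest":(245,220,285,270,9)}
out=[]
for k,(x0,y0,x1,y1,z) in B.items():
    s=h[y0:y1,x0:x1].astype(int)
    if k=="rosin": m=(s[...,1]>130)
    elif "rest" in k: m=(s[...,1]<45)&(s[...,2]>90)
    else: m=(s[...,1]>80)&(s[...,2]>120)
    M=np.zeros(h.shape[:2],np.uint8);M[y0:y1,x0:x1]=m*255
    print(k,rect("top",M,z), h[(y0+y1)//2,(x0+x1)//2])
    g=np.hstack([im[y0:y1,x0:x1],cv2.cvtColor(M[y0:y1,x0:x1],cv2.COLOR_GRAY2BGR)])
    t=np.zeros((88,96,3),np.uint8);t[:g.shape[0],:g.shape[1]]=g; out.append(t)
cv2.imwrite("pics/masks.png",cv2.resize(np.vstack([np.hstack(out[:4]),np.hstack(out[4:])]),None,fx=2.08,fy=2.08,interpolation=0))
E
```

```text
mould [441.4 -95.6  36.3 160.1  87.5 441.2 -95.9] [ 17 120 212]
rosin [ 457.  -179.5   39.5   40.6   44.4  456.8 -179. ] [  9 197 149]
block [ 484.3 -280.4   44.8   76.3  -89.8  483.1 -280.7] [ 19 104 237]
wax [ 482.9 -372.7   29.7   47.   -89.8  482.5 -372.8] [ 18 159 231]
wax_rest [386.  377.3  42.9  63.6  69.7 386.1 377.2] [ 38   7 144]
mould_rest [403.4 257.6  48.3 172.3  89.9 404.4 257.5] [ 36   8 153]
rosin_rest [422.6 143.2  52.   54.6 -88.6 423.2 143.1] [ 24   9 143]
block_rest [421.6  28.3  56.8  89.5  87.2 421.5  28.3] [ 30  11 143]
```

View pics/masks.png

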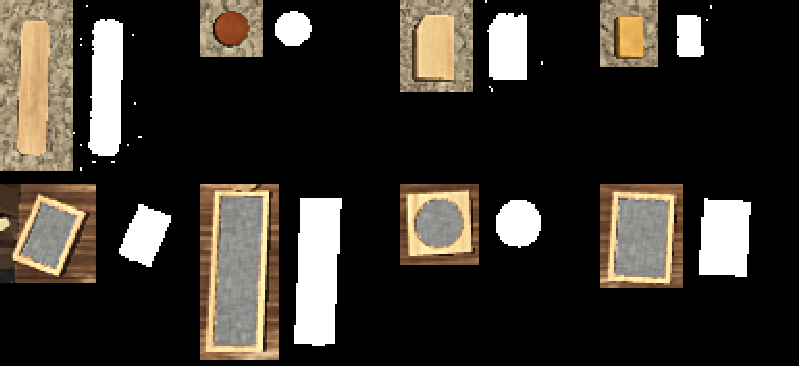

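The masks are clean and the sizes match the given ones within about 2 mm:

| Thing | Position (mm) | Closing direction |
|---|---|---|
| block | (485,-281) | 90° |
| wax | (483,-373) | 90° |
| rosin | (457,-179) | any |
| mould | (441,-96) | 87.5° |
| block_rest | (421.5,28) | 87.2° |
| wax_rest | (386,377) | 69.7° |
| rosin_rest | (423,143) | any |
| mould_rest | (404,257.5) | 90° |

First I move to a waypoint at (430,230,330).

Call:
move_arm:
  increments:
    - [[213.5, -356.3, -74.7], [0, 0, 0.354], -1]
    - [[213.5, -356.3, -74.7], [0, 0, 0.354], -1]
    - [[213.5, -356.3, -74.7], [0, 0, 0.354], -1]
    - [[213.5, -356.3, -74.7], [0, 0, 0.354], -1]
    - [[213.5, -356.3, -74.7], [0, 0, 0.354], -1]
    - [[213.5, -356.3, -74.7], [0, 0, 0.354], -1]
    - [[213.5, -356.3, -74.7], [0, 0, 0.354], -1]
    - [[213.5, -356.3, -74.7], [0, 0, 0.354], -1]
    - [[213.5, -356.3, -74.7], [0, 0, 0.354], -1]
    - [[213.5, -356.3, -74.7], [0, 0, 0.354], -1]
    - [[213.5, -356.3, -74.7], [0, 0, 0.354], -1]
    - [[213.5, -356.3, -74.7], [0, 0, 0.354], -1]

```text
time_s: 1.1
tcp_pos: [431.5, 226.3, 329.1]
tcp_rot: [-179.8, -0.1, 179.6]
force: [0.9, -0.4, -0.1]
grip_width: 1.001
finger_force: 0.0
```

```bash
python3 - <<'E'
from m import *
s=robot.read_state();print({k:np.round(s[k],1) for k in("time_s","joint_pos","tcp_pos","tcp_rot")})
# lamp crown hole: top (790,440)/(scene 582,425); shade rim left: ray heights
P=[np.array(robot.calibration(n)["mtx"])@np.array(robot.calibration(n)["view"])[:3] for n in("top","scene")]
for a,b in(((797,440),(582,425)),):
    X=cv2.triangulatePoints(P[0],P[1],np.array(a,float)*.7,np.array(b,float)*.7);print((X[:3]/X[3]).ravel().round())
for z in(100,150,200,250): print(z,ray("top",np.array([[695,430],[745,378],[745,497]])*.7,z).round().tolist())
E
```

```text
{'time_s': np.float64(1.1), 'joint_pos': array([-22.2,  37.1, -17.4, 117.1,  22. ,  29. ,  33.9]), 'tcp_pos': array([431.5, 226.3, 329.1]), 'tcp_rot': array([-1.798e+02, -1.000e-01,  1.796e+02])}
[ 292. -502.  284.]
100 [[294.0, -465.0], [374.0, -549.0], [195.0, -533.0]]
150 [[296.0, -441.0], [372.0, -520.0], [203.0, -505.0]]
200 [[299.0, -416.0], [370.0, -492.0], [210.0, -477.0]]
250 [[301.0, -392.0], [368.0, -463.0], [218.0, -449.0]]
```

Call:
move_arm:
  increments:
    - [[55, -480, -50], [0, 0, 0], -1]
    - [[55, -480, -50], [0, 0, 0], -1]
    - [[55, -480, -50], [0, 0, 0], -1]
    - [[55, -480, -50], [0, 0, 0], -1]
    - [[55, -480, -50], [0, 0, 0], -1]
    - [[55, -480, -50], [0, 0, 0], -1]
    - [[55, -480, -50], [0, 0, 0], -1]
    - [[55, -480, -50], [0, 0, 0], -1]
    - [[55, -480, -50], [0, 0, 0], -1]
    - [[55, -480, -50], [0, 0, 0], -1]
    - [[55, -480, -50], [0, 0, 0], -1]
    - [[55, -480, -50], [0, 0, 0], -1]

```text
time_s: 2.1
tcp_pos: [485.5, -253.1, 279.8]
tcp_rot: [-179.9, 0.0, 179.9]
force: [-1.1, 0.8, -0.3]
grip_width: 1.0
finger_force: 0.0
```

Call:
move_arm:
  increments:
    - [[0, -31, 0], [0, 0, 0], -1]
    - [[0, -31, 0], [0, 0, 0], -1]
    - [[0, -31, -30], [0, 0, 0], -1]
    - [[0, -31, -50], [0, 0, 0], -1]
    - [[0, -31, -50], [0, 0, 0], -1]
    - [[0, -31, -50], [0, 0, 0], -1]
    - [[0, -31, -50], [0, 0, 0], -1]
    - [[0, -31, -50], [0, 0, 0], -1]

```text
time_s: 2.77
tcp_pos: [486.0, -280.4, 231.4]
tcp_rot: [-180.0, 0.1, -179.9]
force: [0.4, 0.5, 0.3]
grip_width: 0.999
finger_force: 0.0
```

```bash
python3 - <<'E'
from m import *
a=robot.snapshot("top");b=robot.snapshot("scene")
s=robot.read_state();print({k:np.round(s[k],1) for k in("time_s","joint_pos","tcp_pos","tcp_rot")})
c=cv2.resize(a[150:300,270:480],(560,400),interpolation=2);d=cv2.resize(b[150:400,240:560],(512,400))
g=np.hstack([c,d]);cv2.imwrite("pics/p1.png",cv2.resize(g,(800,300))[:,:,::-1])
E
```

```text
{'time_s': np.float64(2.9), 'joint_pos': array([ 37.6,  50.8, -21. , 107.7,  36.1,  28.1,  81.3]), 'tcp_pos': array([ 485.6, -280.9,  231.2]), 'tcp_rot': array([-1.8e+02,  1.0e-01, -1.8e+02])}
```

View pics/p1.png

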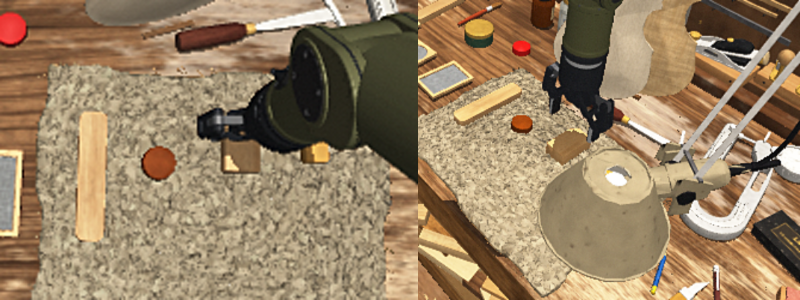

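The fingers straddle the block at about (240,150) in the left crop, clear of the lamp. I descend and grip.

Call:
move_arm:
  increments:
    - [[0, 0, -30], [0, 0, 0], -1]
    - [[0, 0, -40], [0, 0, 0], -1]
    - [[0, 0, -48], [0, 0, 0], -1]
    - [[0, 0, -48], [0, 0, 0], -1]
    - [[0, 0, -48], [0, 0, 0], 1]
    - [[0, 0, -48], [0, 0, 0], 1]
    - [[0, 0, -48], [0, 0, 0], 1]
    - [[0, 0, -48], [0, 0, 0], 1]
    - [[0, 0, -48], [0, 0, 0], 1]
    - [[0, 0, -48], [0, 0, 0], 1]
    - [[0, 0, -48], [0, 0, 0], 1]
    - [[0, 0, -48], [0, 0, 0], 1]

```text
time_s: 3.87
tcp_pos: [485.4, -281.2, 183.2]
tcp_rot: [-180.0, 0.1, 180.0]
force: [-1.2, 1.0, 6.2]
grip_width: 0.502
finger_force: 61.6
```

Call:
move_arm:
  increments:
    - [[0, 0, 20], [0, 0, 0], 1]
    - [[0, 0, 60], [0, 0, 0], 1]
    - [[-14, 30, 80], [0, 0, 0], 1]
    - [[-64, 309, 80], [0, 0, -0.049], 1]
    - [[-64, 309, 80], [0, 0, -0.049], 1]
    - [[-64, 309, 80], [0, 0, -0.049], 1]
    - [[-64, 309, 80], [0, 0, -0.049], 1]
    - [[-64, 309, 80], [0, 0, -0.049], 1]
    - [[-64, 309, 80], [0, 0, -0.049], 1]
    - [[-64, 309, 80], [0, 0, -0.049], 1]
    - [[-64, 309, 80], [0, 0, -0.049], 1]
    - [[-64, 309, 80], [0, 0, -0.049], 1]

```text
time_s: 4.87
tcp_pos: [420.9, 30.6, 262.3]
tcp_rot: [179.9, 0.0, 177.6]
force: [0.2, -0.4, 0.0]
grip_width: 0.5
finger_force: 60.8
```

Call:
move_arm:
  increments:
    - [[0, 0, 0], [0, 0, 0], 1]
    - [[0, 0, -30], [0, 0, 0], 1]
    - [[0, 0, -50], [0, 0, 0], 1]
    - [[0, 0, -50], [0, 0, 0], 1]
    - [[0, 0, -50], [0, 0, 0], 1]

```text
time_s: 5.28
tcp_pos: [423.7, 25.4, 218.7]
tcp_rot: [-179.7, -0.2, 177.0]
force: [0.5, -1.0, 0.4]
grip_width: 0.505
finger_force: 61.8
```

```bash
python3 - <<'E'
from m import *
a=robot.snapshot("top");b=robot.snapshot("scene")
c=cv2.resize(a[190:290,200:340],(560,400),interpolation=2);d=cv2.resize(b[150:290,190:370],(512,400))
g=np.hstack([c,d]);cv2.imwrite("pics/p2.png",cv2.resize(g,(800,300))[:,:,::-1])
s=robot.read_state();print({k:np.round(s[k],1) for k in("time_s","joint_pos","tcp_pos","tcp_rot")})
E
```

```text
{'time_s': np.float64(5.4), 'joint_pos': array([ -8. ,  47.9,  -2.9, 131.3,  65. ,   2.6,  12.2]), 'tcp_pos': array([423.6,  25.6, 218.9]), 'tcp_rot': array([-179.8,   -0.2,  177.1])}
```

View pics/p2.png

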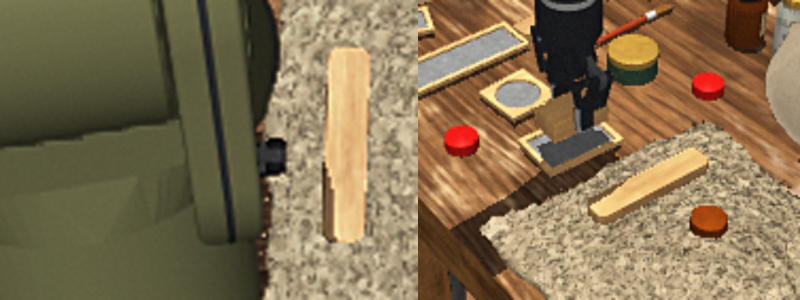

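The scene crop shows the block in the gripper above its rest at about (560,125), but its attitude is unclear. Joint 6 also stands near its lower limit. I look closer.

```bash
python3 - <<'E'
from m import *
b=robot.snapshot("scene")
cv2.imwrite("pics/p3.png",cv2.resize(b[130:250,190:350],(800,600),interpolation=2)[:,:,::-1])
# where the block should appear: corners at bottom z = 218.9-183.2+6
c=robot.calibration("scene");P=np.array(c["mtx"])@np.array(c["view"])[:3]
for z in(41.7,69.7):
  for dx,dy in((-38,-22),(-38,22),(38,22),(38,-22)):
    q=P@[423.6+dx,25.6+dy,z,1];q=q[:2]/q[2];print(z,dx,dy,((q-[190,130])*5).round())
E
```

```text
41.7 -38 -22 [329. 434.]
41.7 -38 22 [278. 390.]
41.7 38 22 [397. 331.]
41.7 38 -22 [449. 373.]
69.7 -38 -22 [327. 391.]
69.7 -38 22 [275. 347.]
69.7 38 22 [396. 289.]
69.7 38 -22 [449. 331.]
```

View pics/p3.png

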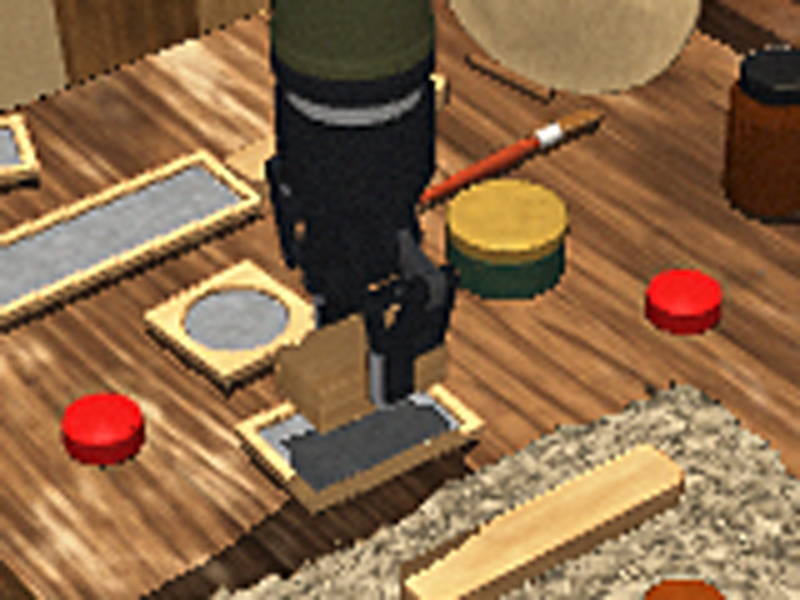

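The block hangs level and its corners match the projection. I try a small descent to see how the arm follows near the joint 6 limit.

Call:
move_arm:
  increments:
    - [[0, 0, -8], [0, 0, 0], 1]
    - [[0, 0, -16], [0, 0, 0], 1]
    - [[0, 0, -16], [0, 0, 0], 1]
    - [[0, 0, -16], [0, 0, 0], 1]

```text
time_s: 5.77
tcp_pos: [423.5, 26.4, 203.1]
tcp_rot: [-179.8, -0.2, 177.1]
force: [1.0, 0.2, 0.0]
grip_width: 0.504
finger_force: 61.8
```

```bash
python3 - <<'E'
from m import *
s=robot.read_state();print({k:np.round(s[k],1) for k in("time_s","joint_pos","tcp_pos","tcp_rot","force")})
E
```

```text
{'time_s': np.float64(5.8), 'joint_pos': array([ -3.2,  50.1, -10.7, 131.2,  94. ,   8.3, -17.1]), 'tcp_pos': array([423.5,  26.4, 203.1]), 'tcp_rot': array([-179.8,   -0.2,  177.1]), 'force': array([1. , 0.2, 0. ])}
```

Call:
move_arm:
  increments:
    - [[0, 2, -6], [0, 0, 0], 1]
    - [[0, 2, -12], [0, 0, 0], 1]
    - [[0, 2, -16], [0, 0, 0], 1]
    - [[0, 2, -16], [0, 0, 0], 1]
    - [[0, 2, -16], [0, 0, 0], 1]

```text
time_s: 6.18
tcp_pos: [423.2, 29.2, 187.4]
tcp_rot: [-179.8, -0.3, 177.2]
force: [0.1, -0.4, -0.9]
grip_width: 0.509
finger_force: 61.8
```

```bash
python3 - <<'E'
from m import *
b=robot.snapshot("scene")
cv2.imwrite("pics/p4.png",cv2.resize(b[170:250,210:310],(500,400),interpolation=2)[:,:,::-1])
s=robot.read_state();print({k:np.round(s[k],1) for k in("time_s","joint_pos","tcp_pos","tcp_rot","force")})
E
```

```text
{'time_s': np.float64(6.2), 'joint_pos': array([ -0.3,  52.5, -16.2, 131.1,  99.6,  13.1, -23. ]), 'tcp_pos': array([423.3,  29.3, 187.6]), 'tcp_rot': array([-179.8,   -0.2,  177.2]), 'force': array([-0.4,  0.1,  0.6])}
```

View pics/p4.png

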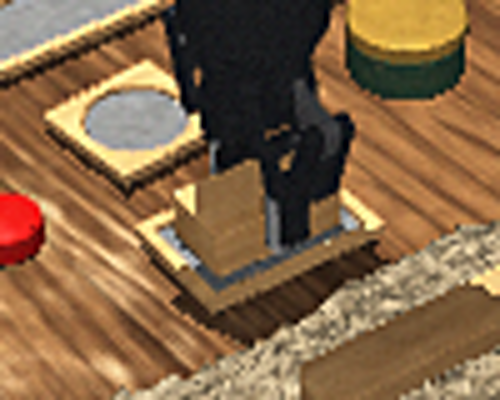

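The block sits inside the pocket walls, about 1 mm above the felt. I release it and lift.

Call:
move_arm:
  increments:
    - [[0, 0, -0.7], [0, 0, 0], 1]
    - [[0, 0, -0.7], [0, 0, 0], -0.5]
    - [[0, 0, -0.7], [0, 0, 0], -0.5]
    - [[0, 0, -0.7], [0, 0, 0], -0.5]
    - [[0, 0, -0.7], [0, 0, 0], -0.5]
    - [[0, 0, 20], [0, 0, 0], -0.5]
    - [[0, 0, 50], [0, 0, 0], -0.5]
    - [[0, 0, 90], [0, 0, 0], -0.5]
    - [[0, 0, 90], [0, 0, 0], -0.5]
    - [[0, 0, 90], [0, 0, 0], -0.5]

```text
time_s: 7.07
tcp_pos: [423.2, 30.0, 279.4]
tcp_rot: [-179.8, -0.2, 177.2]
force: [0.5, 0.2, -0.6]
grip_width: 0.749
finger_force: 0.0
```

Call:
move_arm:
  increments:
    - [[60, -401, 0], [0, 0, 0.049], -0.5]
    - [[60, -401, 0], [0, 0, 0.049], -0.5]
    - [[60, -401, 0], [0, 0, 0.049], -0.5]
    - [[60, -401, 0], [0, 0, 0.049], -0.5]
    - [[60, -401, 0], [0, 0, 0.049], -0.5]
    - [[60, -401, 0], [0, 0, 0.049], -0.5]
    - [[60, -401, 0], [0, 0, 0.049], -0.5]
    - [[60, -401, 0], [0, 0, 0.049], -0.5]
    - [[60, -401, 0], [0, 0, 0.049], -0.5]
    - [[60, -401, 0], [0, 0, 0.049], -0.5]
    - [[60, -401, 0], [0, 0, 0.049], -0.5]
    - [[60, -401, 0], [0, 0, 0.049], -0.5]

```text
time_s: 8.07
tcp_pos: [482.3, -373.4, 276.6]
tcp_rot: [-179.8, -0.2, 179.7]
force: [-0.1, 0.5, 0.2]
grip_width: 0.754
finger_force: 0.0
```

```bash
python3 - <<'E'
from m import *
a=robot.snapshot("top");b=robot.snapshot("scene")
c=cv2.resize(a[190:290,220:460],(800,333),interpolation=2);d=cv2.resize(b[120:400,160:560],(371,260))
e=cv2.resize(b[170:250,210:310],(325,260),interpolation=2)
cv2.imwrite("pics/p5.png",np.vstack([c,np.hstack([d,e,np.zeros((260,104,3),np.uint8)])])[:,:,::-1])
s=robot.read_state();print({k:np.round(s[k],1) for k in("time_s","joint_pos","tcp_pos","tcp_rot","grip_width")})
h=cv2.cvtColor(a,cv2.COLOR_RGB2HSV);M=np.zeros(h.shape[:2],np.uint8);s=h[222:268,247:283];M[222:268,247:283]=((s[...,1]<45)&(s[...,2]>60)&(s[...,2]<200))*255
E
```

```text
{'time_s': np.float64(8.2), 'joint_pos': array([ 54.7,  52.9, -40.3,  97.6,  45. ,  47.2,  83.5]), 'tcp_pos': array([ 483.2, -370. ,  277.1]), 'tcp_rot': array([-179.9,   -0.2, -179.9]), 'grip_width': np.float64(0.7)}
```

View pics/p5.png

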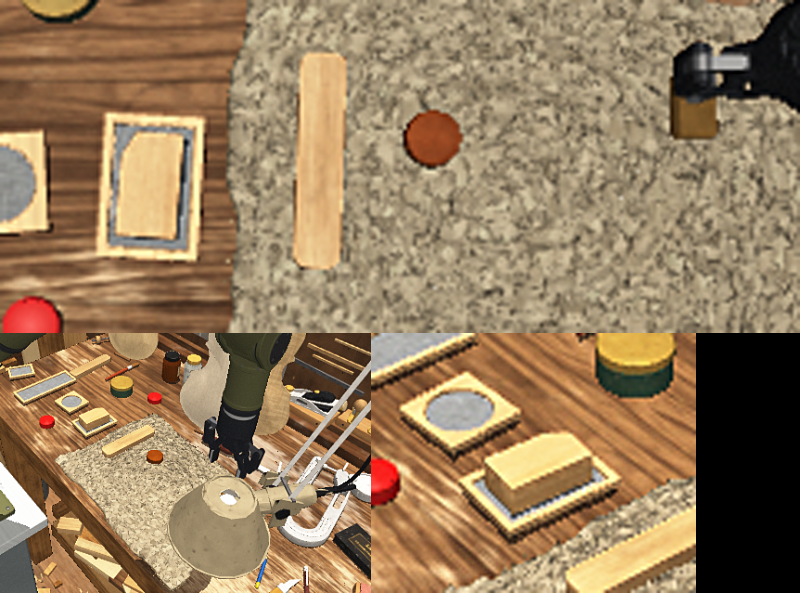

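The block lies flat in its rest. The fingers are over the wax at about (695,100) in the top crop, so I descend and grip.

Call:
move_arm:
  increments:
    - [[0, -2, -35], [0, 0, 0], -0.5]
    - [[0, -2, -65], [0, 0, 0], -0.5]
    - [[0, -2, -85], [0, 0, 0], -0.5]
    - [[0, -2, -94], [0, 0, 0], -0.5]
    - [[0, -2, -94], [0, 0, 0], -0.5]
    - [[0, -2, -94], [0, 0, 0], 1]
    - [[0, -2, -94], [0, 0, 0], 1]
    - [[0, -2, -94], [0, 0, 0], 1]
    - [[0, -2, -94], [0, 0, 0], 1]
    - [[0, -2, -94], [0, 0, 0], 1]
    - [[0, -2, -94], [0, 0, 0], 1]
    - [[0, -2, -94], [0, 0, 0], 1]

```text
time_s: 9.17
tcp_pos: [484.2, -373.4, 185.3]
tcp_rot: [-179.7, -0.0, -180.0]
force: [-0.6, 0.4, 6.7]
grip_width: 0.335
finger_force: 59.6
```

Call:
move_arm:
  increments:
    - [[0, 0, 20], [0, 0, 0], 1]
    - [[0, 0, 55], [0, 0, 0], 1]
    - [[0, 10, 90], [0, 0, 0], 1]
    - [[26, 354, 90], [0, 0, 0], 1]
    - [[26, 354, 90], [0, 0, 0], 1]
    - [[26, 354, 90], [0, 0, 0], 1]
    - [[26, 354, 90], [0, 0, 0], 1]
    - [[26, 354, 90], [0, 0, 0], 1]
    - [[26, 354, 90], [0, 0, 0], 1]
    - [[26, 354, 90], [0, 0, 0], 1]
    - [[26, 354, 90], [0, 0, 0], 1]
    - [[26, 354, 90], [0, 0, 0], 1]

```text
time_s: 10.17
tcp_pos: [510.0, -11.1, 275.1]
tcp_rot: [179.8, 0.1, -179.4]
force: [0.2, 0.0, 1.1]
grip_width: 0.337
finger_force: 59.0
```

Call:
move_arm:
  increments:
    - [[-40, 210, 0], [0, 0, -0.2], 1]
    - [[-40, 210, 0], [0, 0, -0.2], 1]
    - [[-40, 210, 0], [0, 0, -0.2], 1]
    - [[-40, 210, 0], [0, 0, -0.2], 1]
    - [[-40, 210, 0], [0, 0, -0.354], 1]
    - [[-124, 397, 0], [0, 0, -0.354], 1]
    - [[-124, 397, 0], [0, 0, -0.354], 1]
    - [[-124, 397, 0], [0, 0, -0.354], 1]
    - [[-124, 397, 0], [0, 0, -0.354], 1]
    - [[-124, 397, 0], [0, 0, -0.354], 1]
    - [[-124, 397, 0], [0, 0, -0.354], 1]
    - [[-124, 397, 0], [0, 0, -0.354], 1]

```text
time_s: 11.17
tcp_pos: [383.1, 381.3, 274.3]
tcp_rot: [179.9, -0.3, 160.1]
force: [0.4, 0.1, 0.5]
grip_width: 0.332
finger_force: 59.0
```

```bash
python3 - <<'E'
from m import *
s=robot.read_state();print({k:np.round(s[k],1) for k in("time_s","joint_pos","tcp_pos","tcp_rot")})
E
```

```text
{'time_s': np.float64(11.2), 'joint_pos': array([-34.2,  46.4, -26.2, 110. ,  36.5,  32. , -14.8]), 'tcp_pos': array([383.1, 381.3, 274.3]), 'tcp_rot': array([179.9,  -0.3, 160.1])}
```

Call:
move_arm:
  increments:
    - [[0, 0, 0], [0, 0, 0], 1]
    - [[0, 0, -30], [0, 0, 0], 1]
    - [[0, 0, -60], [0, 0, 0], 1]
    - [[0, 0, -74], [0, 0, 0], 1]
    - [[0, 0, -74], [0, 0, 0], 1]
    - [[0, 0, -74], [0, 0, 0], 1]

```text
time_s: 11.67
tcp_pos: [386.2, 375.9, 199.1]
tcp_rot: [-179.7, -0.2, 159.6]
force: [-0.4, 0.2, -0.1]
grip_width: 0.33
finger_force: 59.1
```

Call:
move_arm:
  increments:
    - [[0, 1, -5], [0, 0, 0], 1]
    - [[0, 1, -10], [0, 0, 0], 1]
    - [[0, 1, -10], [0, 0, 0], 1]
    - [[0, 1, -10], [0, 0, 0], 1]

```text
time_s: 12.0
tcp_pos: [385.5, 378.6, 189.7]
tcp_rot: [-179.8, -0.2, 159.7]
force: [0.8, -0.6, -0.2]
grip_width: 0.332
finger_force: 59.1
```

```bash
python3 - <<'E'
from m import *
b=robot.snapshot("scene")
cv2.imwrite("pics/p6.png",cv2.resize(b[130:190,150:230],(640,480),interpolation=2)[:,:,::-1])
s=robot.read_state();print({k:np.round(s[k],1) for k in("time_s","tcp_pos","tcp_rot","force")})
E
```

```text
{'time_s': np.float64(12.0), 'tcp_pos': array([385.4, 378.7, 189.7]), 'tcp_rot': array([-179.8,   -0.2,  159.7]), 'force': array([-0. , -0.3, -0.2])}
```

View pics/p6.png

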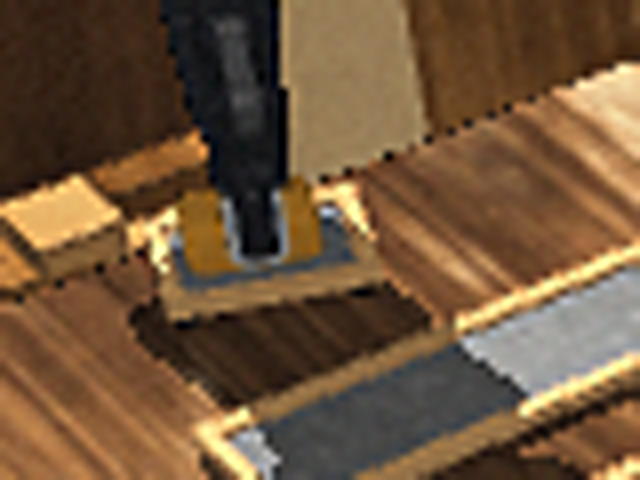

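The wax is inside the pocket, about 3 mm towards the near end. I shift it by 3 mm, lower slightly and release.

Call:
move_arm:
  increments:
    - [[3, -1.2, 0], [0, 0, 0], 1]
    - [[3, -1.2, -1], [0, 0, 0], 1]
    - [[3, -1.2, -1], [0, 0, 0], 1]
    - [[3, -1.2, -1], [0, 0, 0], -0.3]
    - [[3, -1.2, -1], [0, 0, 0], -0.3]
    - [[3, -1.2, -1], [0, 0, 0], -0.3]
    - [[3, -1.2, -1], [0, 0, 0], -0.3]
    - [[3, -1.2, 20], [0, 0, 0], -0.3]
    - [[3, -1.2, 50], [0, 0, 0], -0.3]
    - [[3, -1.2, 85], [0, 0, 0], -0.3]
    - [[3, -1.2, 85], [0, 0, 0], -0.3]
    - [[3, -1.2, 85], [0, 0, 0], -0.3]

```text
time_s: 13.05
tcp_pos: [388.8, 377.9, 276.0]
tcp_rot: [180.0, -0.1, 159.7]
force: [-1.3, -0.4, 0.3]
grip_width: 0.647
finger_force: 0.0
```

Call:
move_arm:
  increments:
    - [[121, -257, 0], [0, 0, 0.354], -0.6]
    - [[121, -257, 0], [0, 0, 0.354], -0.6]
    - [[121, -257, 0], [0, 0, 0.354], -0.6]
    - [[121, -257, 0], [0, 0, 0.354], -0.6]
    - [[121, -257, 0], [0, 0, 0.354], -0.6]
    - [[121, -257, 0], [0, 0, 0.354], -0.6]
    - [[121, -257, 0], [0, 0, 0.354], -0.6]
    - [[68, -556, 0], [0, 0, 0.354], -0.6]
    - [[68, -556, 0], [0, 0, 0.354], -0.6]
    - [[68, -556, 0], [0, 0, 0.354], -0.6]
    - [[68, -556, 0], [0, 0, 0.354], -0.6]
    - [[68, -556, 0], [0, 0, 0.354], -0.6]

```text
time_s: 14.05
tcp_pos: [471.8, -86.5, 273.1]
tcp_rot: [-179.8, -0.4, -179.9]
force: [0.5, 0.1, 0.1]
grip_width: 0.798
finger_force: 0.0
```

Call:
move_arm:
  increments:
    - [[-34, -98, 0], [0, 0, 0], -0.6]
    - [[-34, -98, 0], [0, 0, 0], -0.6]
    - [[-34, -98, 0], [0, 0, 0], -0.6]
    - [[-34, -98, 0], [0, 0, 0], -0.6]

```text
time_s: 14.38
tcp_pos: [435.5, -188.5, 272.4]
tcp_rot: [-179.6, -0.6, 179.4]
force: [-0.8, -0.3, -1.7]
grip_width: 0.8
finger_force: 0.0
```

```bash
python3 - <<'E'
from m import *
a=robot.snapshot("top");b=robot.snapshot("scene")
cv2.imwrite("pics/p7.png",np.vstack([cv2.resize(a[190:290,95:445],(800,229),interpolation=2),np.hstack([cv2.resize(b[130:330,150:400],(400,320),interpolation=2),cv2.resize(b[130:190,140:215],(400,320),interpolation=2)])])[:,:,::-1])
s=robot.read_state();print({k:np.round(s[k],1) for k in("time_s","joint_pos","tcp_pos","tcp_rot","force")})
E
```

```text
{'time_s': np.float64(14.5), 'joint_pos': array([ 37.7,  45.3, -33.9, 120.7,  52.5,  30.2,  53.9]), 'tcp_pos': array([ 438.3, -183.3,  273.3]), 'tcp_rot': array([-179.9,   -0.3,  179.9]), 'force': array([ 0.5,  1.4, -0.8])}
```

View pics/p7.png

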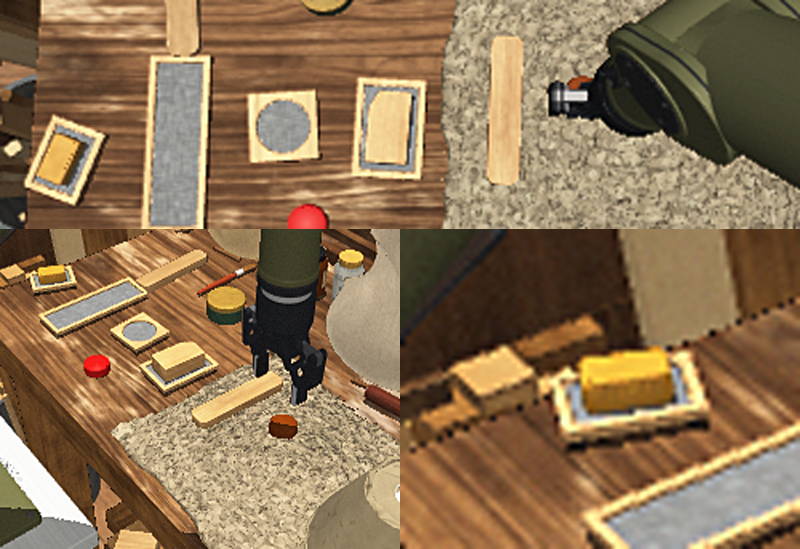

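The wax lies flat in its rest, at about (65,160) in the top strip. The tool is 19 mm short in x of the rosin, so I correct that, then descend and grip.

Call:
move_arm:
  increments:
    - [[19, 4, 0], [0, 0, 0], -0.6]
    - [[19, 4, -30], [0, 0, 0], -0.6]
    - [[19, 4, -60], [0, 0, 0], -0.6]
    - [[19, 4, -60], [0, 0, 0], -0.6]
    - [[19, 4, -60], [0, 0, 0], -0.6]

```text
time_s: 14.9
tcp_pos: [457.9, -176.7, 213.4]
tcp_rot: [-179.9, -0.4, -179.8]
force: [-0.5, -0.3, 0.3]
grip_width: 0.8
finger_force: 0.0
```

Call:
move_arm:
  increments:
    - [[-0.5, -2, -15], [0, 0, 0], -0.6]
    - [[-0.5, -2, -32], [0, 0, 0], -0.6]
    - [[-0.5, -2, -32], [0, 0, 0], -0.6]
    - [[-0.5, -2, -32], [0, 0, 0], 1]
    - [[-0.5, -2, -32], [0, 0, 0], 1]
    - [[-0.5, -2, -32], [0, 0, 0], 1]
    - [[-0.5, -2, -32], [0, 0, 0], 1]
    - [[-0.5, -2, -32], [0, 0, 0], 1]
    - [[-0.5, -2, -32], [0, 0, 0], 1]

```text
time_s: 15.65
tcp_pos: [457.9, -180.3, 184.2]
tcp_rot: [-179.8, -0.1, -180.0]
force: [-0.6, 0.8, 6.5]
grip_width: 0.477
finger_force: 59.6
```

Call:
move_arm:
  increments:
    - [[0, 0, 20], [0, 0, 0], 1]
    - [[0, 0, 55], [0, 0, 0], 1]
    - [[20, 20, 75], [0, 0, 0], 1]
    - [[40, 190, 75], [0, 0, 0], 1]
    - [[40, 190, 75], [0, 0, 0], 1]
    - [[40, 190, 75], [0, 0, 0], 1]
    - [[40, 190, 75], [0, 0, 0], 1]
    - [[40, 190, 75], [0, 0, 0], 1]
    - [[-34, 323, 75], [0, 0, 0], 1]
    - [[-34, 323, 75], [0, 0, 0], 1]
    - [[-34, 323, 75], [0, 0, 0], 1]
    - [[-34, 323, 75], [0, 0, 0], 1]

```text
time_s: 16.65
tcp_pos: [421.5, 145.9, 258.6]
tcp_rot: [180.0, -0.2, -179.7]
force: [1.0, 0.7, -0.6]
grip_width: 0.468
finger_force: 60.7
```

Call:
move_arm:
  increments:
    - [[0, 0, 0], [0, 0, 0], 1]
    - [[0, 0, 0], [0, 0, 0], 1]

```text
time_s: 16.82
tcp_pos: [422.8, 144.1, 258.4]
tcp_rot: [-179.9, -0.1, -179.7]
force: [0.6, -0.4, -0.7]
grip_width: 0.472
finger_force: 60.7
```

Call:
move_arm:
  increments:
    - [[0, 0, -30], [0, 0, 0], 1]
    - [[0, -0.5, -55], [0, 0, 0], 1]
    - [[0, -0.5, -68], [0, 0, 0], 1]
    - [[0, -0.5, -68], [0, 0, 0], 1]
    - [[0, -0.5, -68], [0, 0, 0], 1]
    - [[0, -0.5, -68], [0, 0, 0], 1]

```text
time_s: 17.32
tcp_pos: [424.0, 141.2, 190.0]
tcp_rot: [-179.8, -0.1, 179.9]
force: [-0.3, 0.8, -0.3]
grip_width: 0.473
finger_force: 65.6
```

```bash
python3 - <<'E'
from m import *
b=robot.snapshot("scene")
cv2.imwrite("pics/p8.png",cv2.resize(b[160:220,190:270],(640,480),interpolation=2)[:,:,::-1])
s=robot.read_state();print({k:np.round(s[k],1) for k in("time_s","joint_pos","tcp_pos","tcp_rot","force")})
E
```

```text
{'time_s': np.float64(17.4), 'joint_pos': array([-21.4,  51.7,  -4.8, 127.7,  77.8,   3.9, -12.2]), 'tcp_pos': array([424. , 141.4, 190.2]), 'tcp_rot': array([-1.799e+02, -1.000e-01,  1.799e+02]), 'force': array([-0.3,  0. , -0.4])}
```

View pics/p8.png

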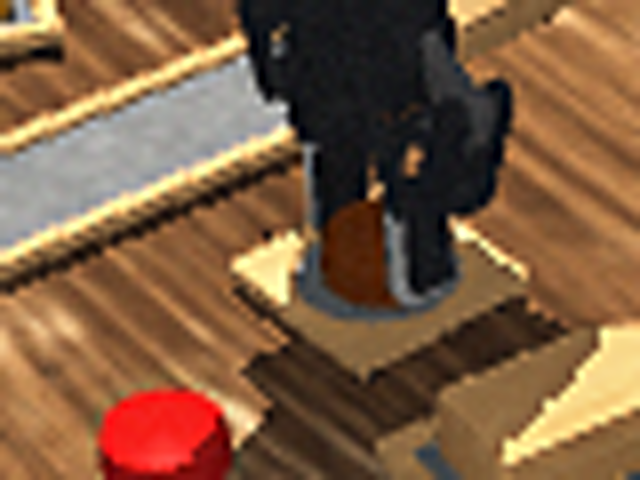

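The rosin is level inside the round pocket, with felt visible all round the front at about (370,305). I nudge it, lower it and release.

Call:
move_arm:
  increments:
    - [[0, 1.5, -1], [0, 0, 0], 1]
    - [[0, 1.5, -2.5], [0, 0, 0], 1]
    - [[0, 1.5, -2.5], [0, 0, 0], 1]
    - [[0, 1.5, -2.5], [0, 0, 0], -0.5]
    - [[0, 1.5, -2.5], [0, 0, 0], -0.5]
    - [[0, 1.5, -2.5], [0, 0, 0], -0.5]
    - [[0, 1.5, -2.5], [0, 0, 0], -0.5]
    - [[0, 1.5, 20], [0, 0, 0], -0.5]
    - [[0, 1.5, 45], [0, 0, 0], -0.5]
    - [[0, 1.5, 70], [0, 0, 0], -0.5]
    - [[0, 1.5, 70], [0, 0, 0], -0.5]

```text
time_s: 18.28
tcp_pos: [423.8, 143.8, 263.3]
tcp_rot: [179.9, -0.0, 180.0]
force: [-0.2, -0.3, -0.3]
grip_width: 0.749
finger_force: 0.0
```

Call:
move_arm:
  increments:
    - [[66, -112, 10], [0, 0, -0.044], -0.6]
    - [[66, -112, 10], [0, 0, -0.044], -0.6]
    - [[66, -112, 10], [0, 0, -0.044], -0.6]
    - [[66, -112, 10], [0, 0, -0.044], -0.6]
    - [[17.5, -239, 0], [0, 0, -0.044], -0.6]
    - [[17.5, -239, 0], [0, 0, -0.044], -0.6]
    - [[17.5, -239, 0], [0, 0, -0.044], -0.6]
    - [[17.5, -239, 0], [0, 0, -0.044], -0.6]
    - [[17.5, -239, 0], [0, 0, -0.044], -0.6]
    - [[17.5, -239, 0], [0, 0, -0.044], -0.6]

```text
time_s: 19.12
tcp_pos: [440.8, -95.9, 259.2]
tcp_rot: [-179.8, -0.2, 177.4]
force: [0.1, 0.6, -0.1]
grip_width: 0.803
finger_force: 0.0
```

```bash
python3 - <<'E'
from m import *
a=robot.snapshot("top");b=robot.snapshot("scene")
s=robot.read_state();print({k:np.round(s[k],1) for k in("time_s","joint_pos","tcp_pos","tcp_rot","force")})
cv2.imwrite("pics/p9.png",np.hstack([cv2.resize(a[180:300,200:360],(400,300),interpolation=2),cv2.resize(b[150:285,190:370],(400,300),interpolation=2)])[:,:,::-1])
E
```

```text
{'time_s': np.float64(19.2), 'joint_pos': array([ 24.1,  45.2, -29.1, 125.2,  57.6,  24.2,  35.1]), 'tcp_pos': array([441.7, -94.1, 259.5]), 'tcp_rot': array([-1.799e+02, -1.000e-01,  1.776e+02]), 'force': array([ 0.5, -0. ,  0.2])}
```

View pics/p9.png

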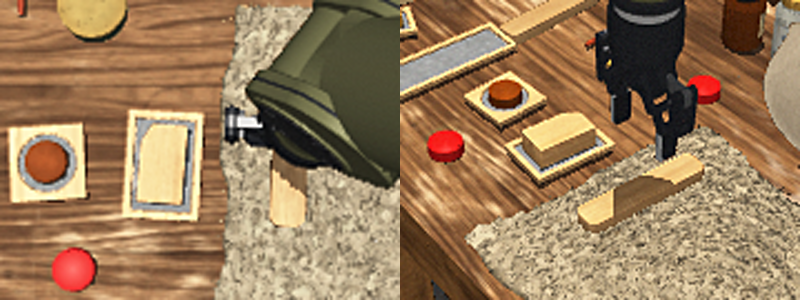

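The rosin sits flat in its rest at about (43,162) in the left crop. The gripper is over the mould's middle, so I descend and grip.

Call:
move_arm:
  increments:
    - [[0, -1.5, -30], [0, 0, 0], -0.6]
    - [[0, -1.5, -55], [0, 0, 0], -0.6]
    - [[0, -1.5, -70], [0, 0, 0], -0.6]
    - [[0, -1.5, -77], [0, 0, 0], -0.6]
    - [[0, -1.5, -77], [0, 0, 0], -0.6]
    - [[0, -1.5, -77], [0, 0, 0], 1]
    - [[0, -1.5, -77], [0, 0, 0], 1]
    - [[0, -1.5, -77], [0, 0, 0], 1]
    - [[0, -1.5, -77], [0, 0, 0], 1]
    - [[0, -1.5, -77], [0, 0, 0], 1]
    - [[0, -1.5, -77], [0, 0, 0], 1]
    - [[0, -1.5, -77], [0, 0, 0], 1]

```text
time_s: 20.22
tcp_pos: [441.3, -96.8, 183.3]
tcp_rot: [-179.9, -0.1, 177.5]
force: [-0.5, 1.1, 5.9]
grip_width: 0.394
finger_force: 60.5
```

Call:
move_arm:
  increments:
    - [[0, 0, 20], [0, 0, 0], 1]
    - [[0, 0, 55], [0, 0, 0], 1]
    - [[0, 0, 85], [0, 0, 0], 1]
    - [[35, 150, 85], [0, 0, 0.02], 1]
    - [[35, 150, 85], [0, 0, 0.02], 1]
    - [[35, 150, 85], [0, 0, 0.044], 1]
    - [[35, 150, 85], [0, 0, 0.044], 1]
    - [[-38, 354, 85], [0, 0, 0.044], 1]
    - [[-38, 354, 85], [0, 0, 0.044], 1]
    - [[-38, 354, 85], [0, 0, 0.044], 1]
    - [[-38, 354, 85], [0, 0, 0.044], 1]
    - [[-38, 354, 85], [0, 0, 0.044], 1]

```text
time_s: 21.22
tcp_pos: [404.8, 250.4, 267.7]
tcp_rot: [-179.8, -0.2, 180.0]
force: [1.6, -0.1, -0.3]
grip_width: 0.393
finger_force: 60.2
```

Call:
move_arm:
  increments:
    - [[0, 0, 0], [0, 0, 0], 1]
    - [[0, 0, 0], [0, 0, 0], 1]

```text
time_s: 21.38
tcp_pos: [404.4, 252.0, 267.9]
tcp_rot: [-180.0, -0.2, -179.6]
force: [0.2, -0.7, -1.5]
grip_width: 0.393
finger_force: 60.3
```

Call:
move_arm:
  increments:
    - [[-0.5, 5.5, 0], [0, 0, 0], 1]
    - [[-0.5, 5.5, -30], [0, 0, 0], 1]
    - [[-0.5, 5.5, -60], [0, 0, 0], 1]
    - [[-0.5, 5.5, -70], [0, 0, 0], 1]
    - [[-0.5, 5.5, -70], [0, 0, 0], 1]
    - [[-0.5, 5.5, -70], [0, 0, 0], 1]

```text
time_s: 21.88
tcp_pos: [405.7, 253.2, 197.1]
tcp_rot: [-179.7, -0.2, 179.9]
force: [0.7, 0.1, -0.5]
grip_width: 0.394
finger_force: 60.2
```

```bash
python3 - <<'E'
from m import *
b=robot.snapshot("scene")
cv2.imwrite("pics/p10.png",cv2.resize(b[130:220,150:270],(640,480),interpolation=2)[:,:,::-1])
s=robot.read_state();print({k:np.round(s[k],1) for k in("time_s","joint_pos","tcp_pos","tcp_rot","force")})
E
```

```text
{'time_s': np.float64(21.9), 'joint_pos': array([-27.8,  51.5, -15.9, 122. ,  58.2,  14.7,  -5.3]), 'tcp_pos': array([405.9, 253.6, 197.7]), 'tcp_rot': array([-179.8,   -0.2,  179.9]), 'force': array([ 0.9,  0.1, -0.8])}
```

View pics/p10.png

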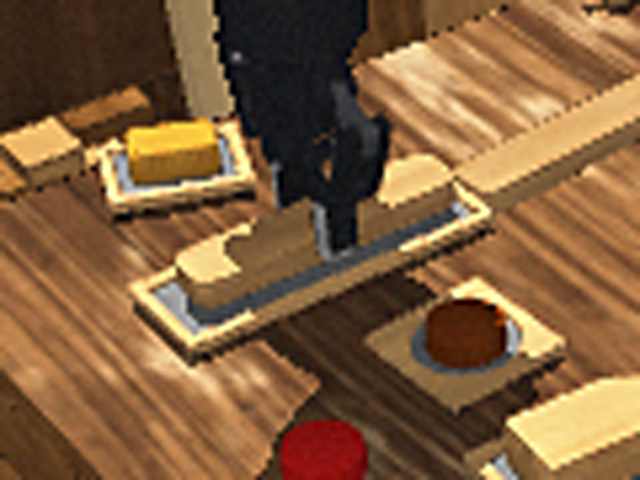

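The mould hangs over its pocket about 10 mm up. I correct by (-2,+4) and lower.

Call:
move_arm:
  increments:
    - [[-2, 4, 0], [0, 0, 0], 1]
    - [[-2, 4, 0], [0, 0, 0], 1]
    - [[-2, 4, -5], [0, 0, 0], 1]
    - [[-2, 4, -5], [0, 0, 0], 1]

```text
time_s: 22.27
tcp_pos: [403.3, 258.5, 192.3]
tcp_rot: [-179.8, -0.2, -180.0]
force: [-1.0, -0.1, -1.0]
grip_width: 0.392
finger_force: 60.3
```

Call:
move_arm:
  increments:
    - [[0, 0, -3], [0, 0, 0], 1]
    - [[0, -0.5, -5], [0, 0, 0], 1]
    - [[0, -0.5, -5], [0, 0, 0], 1]

```text
time_s: 22.52
tcp_pos: [403.2, 257.8, 186.9]
tcp_rot: [-179.8, -0.2, -180.0]
force: [-1.0, 0.3, -1.5]
grip_width: 0.393
finger_force: 60.3
```

```bash
python3 - <<'E'
from m import *
b=robot.snapshot("scene")
cv2.imwrite("pics/p11.png",cv2.resize(b[150:210,160:250],(720,480),interpolation=2)[:,:,::-1])
s=robot.read_state();print({k:np.round(s[k],1) for k in("time_s","joint_pos","tcp_pos","tcp_rot","force")})
E
```

```text
{'time_s': np.float64(22.6), 'joint_pos': array([-29.8,  52.6, -13.6, 122.1,  59.6,  12.6,  -7.2]), 'tcp_pos': array([403.2, 257.9, 187. ]), 'tcp_rot': array([-179.8,   -0.2, -180. ]), 'force': array([ 0.2, -0.4, -0.7])}
```

View pics/p11.png

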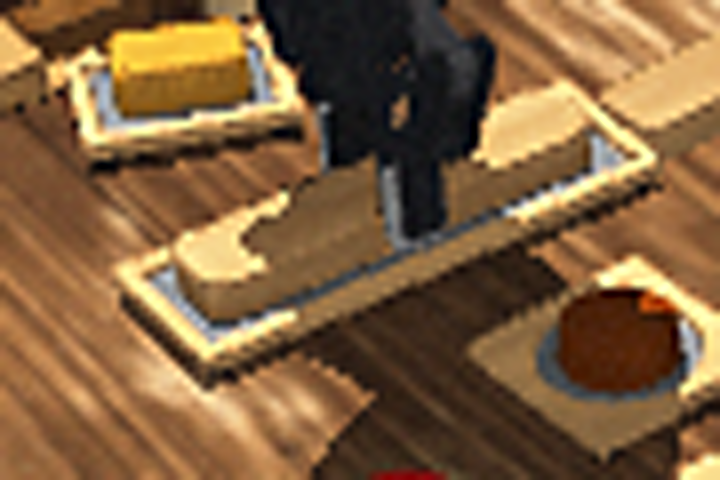

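The mould lies in its pocket with felt visible along the front and at both ends, so I release and retreat.

Call:
move_arm:
  increments:
    - [[0, 0, -0.5], [0, 0, 0], 1]
    - [[0, 0, -0.5], [0, 0, 0], -0.3]
    - [[0, 0, -0.5], [0, 0, 0], -0.3]
    - [[0, 0, -0.5], [0, 0, 0], -0.3]
    - [[0, 0, -0.5], [0, 0, 0], -0.3]
    - [[0, 0, 20], [0, 0, 0], -0.3]
    - [[0, 0, 50], [0, 0, 0], -0.3]
    - [[0, 0, 90], [0, 0, 0], -0.3]
    - [[0, 0, 130], [0, 0, 0], -0.3]
    - [[0, 0, 150], [0, 0, 0], -0.3]
    - [[0, 0, 150], [0, 0, 0], -0.3]

```text
time_s: 23.48
tcp_pos: [404.0, 258.8, 341.5]
tcp_rot: [179.9, 0.2, 180.0]
force: [-0.0, 0.5, 0.1]
grip_width: 0.653
finger_force: 0.0
```

Call:
move_arm:
  increments:
    - [[-100, 220, 50], [0, 0, 0], -0.3]
    - [[-100, 220, 50], [0, 0, 0], -0.3]
    - [[-100, 220, 50], [0, 0, 0], -0.3]
    - [[-100, 220, 50], [0, 0, 0], -0.3]
    - [[-100, 220, 50], [0, 0, 0], -0.3]
    - [[-100, 220, 50], [0, 0, 0], -0.3]
    - [[-100, 220, 50], [0, 0, 0], -0.3]
    - [[-100, 220, 50], [0, 0, 0], -0.3]
    - [[-100, 220, 50], [0, 0, 0], -0.3]
    - [[-100, 220, 50], [0, 0, 0], -0.3]

```text
time_s: 24.32
tcp_pos: [304.3, 476.4, 386.3]
tcp_rot: [-179.6, -0.2, 179.9]
force: [0.3, 0.6, 0.6]
grip_width: 0.65
finger_force: 0.0
```

```bash
python3 - <<'E'
from m import *
a=robot.snapshot("top");b=robot.snapshot("scene")
cv2.imwrite("pics/p12.png",np.hstack([cv2.resize(a[130:310,95:480],(400,187),interpolation=2),np.zeros((187,2,3),np.uint8)]) [:,:,::-1])
cv2.imwrite("pics/p12.png",np.vstack([cv2.resize(a[120:300,95:480],(780,365),interpolation=2),cv2.resize(b[130:240,140:520],(780,226),interpolation=2)])[:,:,::-1])
s=robot.read_state();print({k:np.round(s[k],1) for k in("time_s","tcp_pos","force","dq")})
E
```

```text
{'time_s': np.float64(24.4), 'tcp_pos': array([304.4, 476.5, 386.6]), 'force': array([ 0.1, -0.1,  0.1]), 'dq': array([-0. , -0.1, -0.4, -0.5, -0.1,  0.1, -0. ])}
```

View pics/p12.png

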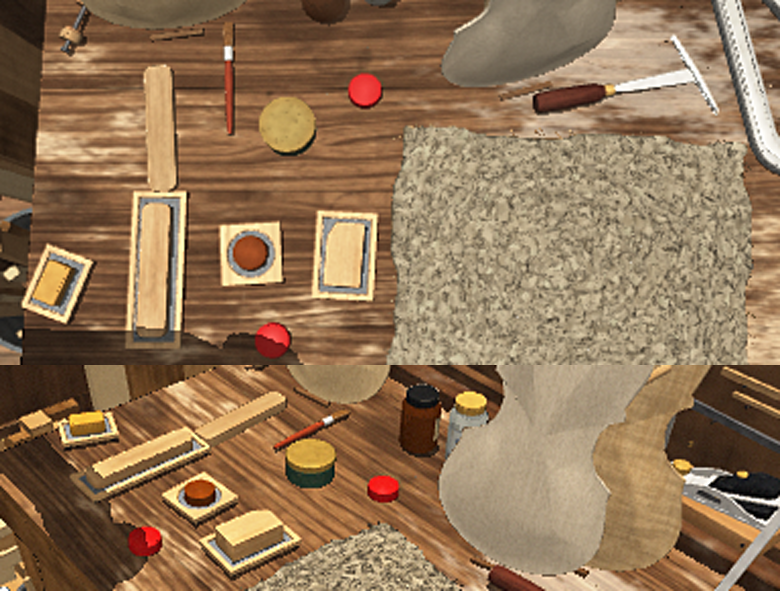

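All four things lie flat in their rests: wax at (55,283), mould at (155,270), rosin at (250,253) and block at (345,255) in the top strip. The brush and gouge are untouched and the arm is clear, so I hand in.

```bash
python3 -c "
from bench import robot
print(robot.hand_in())"
```

```text
the job is handed in; nothing more can be done
None
```

The job is handed in: the last pictures show the maple block, beeswax, rosin and rib mould each lying flat in its matching rest, with the brush and gouge left alone, after about 24 s of robot time; no verdict came back.

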